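# Isolate the glaze turntable and hold the tall jar at the pointer

## Task

Switch off the motorised glaze turntable at its isolator by turning the black handle a full quarter turn anticlockwise (seen from above) to its stop, and only then turn the turntable by hand until the tall narrow jar stands directly in line with the steel pointer on the turntable's base. Finish while still holding the tall jar firmly there so that the turntable stays still; do not let go. Leave the loose pots and tools on the bench where they are.

Things in the scene. Friction and masses are not known exactly. Their poses are not given: they have to be found in the camera images.
- isolator_box: grey isolator box fixed to the bench, 100 mm (its x) by 85 mm (its y), 60 mm high, with a black disc 60 mm across and 6 mm thick on top; origin at the centre of its underside, z up. It may stand left or right of the turntable and be turned.
- isolator (a joint): angle of the isolator's black handle about the vertical axis through the box's centre: 0 = on (handle along the box's x), 1.571 = off (handle along the box's y); grows anticlockwise seen from above. It has a firm stop at each end, is stiff (friction about 0.08 N m) and stays where it is left; it starts on.
- isolator_grip (a point): point on the isolator handle's turning axis, 88 mm above the bench, turning with the handle; its x axis runs along the handle, with the pointed nose towards -x. The handle is an upright bar 14 mm thick (its y), from 31 mm on the nose side to 30 mm on the other side of the axis (its x), from 66 to 98 mm above the bench.
- wheel_base: cream square base of the turntable, 190 mm wide, fixed to the bench; origin at the centre of its underside, z up. A steel pointer on a bracket stands on its -x side: an upright plate 36 mm wide, 178 to 188 mm from the axis, carrying a flat diamond-shaped head whose sharp corner is 151 mm from the axis, 74 mm high, aimed at the axis.
- wheel_axis (a point): centre of the turntable disc on its top face, 60 mm above the bench. The aluminium disc is 270 mm across, turns freely either way without stops on this vertical axis and stays where it is left (friction about 0.03 N m). It carries five clay-coloured jars, all fixed to it, equally spaced (72 degrees) 95 mm from the axis: the tall one and four short ones, 48 to 58 mm across and at most 60 mm high.
- tall_jar: the tall narrow jar, fixed to the disc: a cylinder 44 mm in diameter, 115 mm high, with a lid knob 16 mm across and 15 mm high on top of that; origin at the centre of its underside, 60 mm above the bench, z up, x axis pointing away from the turntable's axis.
- jar_grip (a point): point on the tall jar's own axis 95 mm above its underside (155 mm above the bench), clear of the short jars for gripping the 44 mm cylinder.
- front_spot (a point): fixed point on the line from the turntable's axis to the pointer, 95 mm from the axis, at the disc's top: where the tall jar's underside centre belongs.
- beaker: loose clay beaker, 72 mm across, 85 mm high, origin at its underside; a bystander.
- bowl: loose clay bowl, 110 mm across, 45 mm high, origin at its underside; a bystander.
- brush: loose brush lying on the bench; a bystander.
- rib: loose flat wooden throwing rib, 100 by 50 by 8 mm, lying on the bench; a bystander.

How it is judged:
By the outcome, as a careful person would: the job done as asked, in the order asked, and still so for the second after the job is handed in, while the arm keeps its last pose, push and grip.
It also fails if it takes over 58 s, if anything falls off the work surface, if the arm or the gripper's body presses on something with over 40 N, if the wrist force passes 120 N, or if a joint passes its speed limit or range.

## Robot

A 6-joint arm with a two-finger parallel gripper is mounted at the origin on the work surface. World frame = base frame: x ahead of the robot, y to its left, z up, the work surface at z = 0. Lengths are in m, angles in rad, forces in N, time in s.
With the tool pointing down it reaches from about 0.325 to 0.9 m from the base axis. Payload 6.1 kg.
Tool frame: the origin (TCP) lies at the very end of the fingers, on their centre line; the grasp point (between the pads) lies 19 mm behind it; z points along the fingers, y is the line along which they close (so a half turn about z gives the same grasp; the last joint's range is limited). The gripper opens to 85 mm and grips with 20 to 120 N. Pads are 22 mm wide; open, the fingers measure 114 mm over their backs; the gripper's body (76 mm by 85 mm) begins 54 mm behind the grasp point. The pads swing forward as they close: fully open they stand 13 mm farther back than shut.
Start: joints at [-1.264, 0.22, 1.526, -0, 1.395, -0.126], TCP at [0.262, -0.567, 0.231] pointing down, gripper open.
Joint ranges: [-2.98, 2.98], [-0.91, 2.08], [0.09, 2.57], [-1.24, 4.39], [0.2, 2.65], [-2.68, 2.68]. Speed limits (rad/s): [2.57, 2.57, 3.01, 3.14, 3.14, 3.14].

## Interface

Orientations are given as a unit quaternion [w, x, y, z].
In Python, from workcell import manip gives the robot as it stands.
- The arm moves only by the tool arm_command, never from a script. Its argument "series" is a list of rows, each a list of 7 numbers: the finger opening in mm, from 0 to 85.4, then the shift along the world's x, y, z in mm, then the turn, a rotation vector about the world's x, y, z in rad. In form: [[grip, x, y, z, rx, ry, rz], ...]. A call has 1 to 10 rows; each row is the pose to reach, as a shift and turn from the pose commanded when the call began; what a row does not reach only later rows make up. A row lasts 1/10 s, in which the tool goes at most 50 mm and 8.59 degrees, less where a joint would pass 70% of its speed; a pose out of reach is approached as far as the arm can. A call with a gripper value outside its range is refused whole. The fingers move at their own pace and stop on an object; "squeeze" is the grip in N (left out, the last holds). Time passes only in rows, so rows that repeat a pose let the fingers close. It gives the time, the measured TCP pose, the force, the opening and the grip force at its end, in the units of the state.
- manip.get_state(): the state, without advancing time (a new reading comes with each control period).
- manip.capture(name): name is "side" or "top"; returns a dict with "img" (420x560x3 uint8, red, green, blue), "intrinsics" (3x3 intrinsics, pixels), "position" and "orientation" of the camera in the world. Camera axes: x right, y down, z forward; pixel columns grow to the right and rows downward; lengths in m; the calibration is good to about 2 mm. A picture is of the moment at which its call begins. There is no depth.
- manip.close_job(): hands the job in; it is judged then, once.
Trained networks look in a picture, given as the dict that the camera call returned (one of the last four; its "shot" number tells which), for a name from the list of things; names that differ only in an ending like _2 or _b are one class to them, and where a whole thing is asked for, a point or a joint stands for the part that bears it (a point fixed in the world has none). Each returns a list of dicts, best first, with "confidence" (0 to 1); they miss things now and then, are a little off and sometimes report something else, mostly with a low value. They report only what shows in the picture. A call takes as long as a camera call.
- manip.find_in(label, picture): "uv" ([column, row] in pixels, amid what is visible of it).
- manip.outline_of(label, picture): "region" (420x560 bool, what is visible of it) and "uv" ([column, row] in pixels, amid what is visible of it).
The state is a dict: "t": time; "q": joint angles; "dq": joint speeds; "effort": joint torques, N m; "ee_pos": TCP position; "eef_rot": TCP orientation; "wrist_force": force on the tool from outside, world axes, zero at the start; "wrist_torque": the same for the moment, N m; "grip_width": opening from 0.0 (shut) to 1.0 (fully open); "finger_force": force on a finger pad.
Only numpy, scipy, OpenCV 4.12 (cv2) and the standard library are available. Lean on these libraries where they do the work, as an engineer would, in place of code of your own. Each camera call takes 0.05 s, during which the arm holds its last target. There are 200 camera calls.

## Working session

There is one attempt and no reset: what is moved stays moved. The work goes in short steps, Python scripts to look and compute and a tool call to move; the robot and the scene stay as the last step left them, time stands still between calls to the robot, and variables do not carry over. Pictures are saved under pics/ and viewed, at most 10 in all, crops included, and the job is handed in when it is done.

Besides the shell and the picture viewer there is one more tool, called after ">>>" by a JSON object that holds its "method" and its "body", one argument or row to a line. arm_command: Moves the arm, as the interface text tells. Its arguments: {"type":"object","properties":{"series":{"type":"array","items":{"type":"array","items":{"type":"number"}}},"squeeze":{"type":"number"}},"required":["series"]}

```bash
mkdir -p pics
cat > h.py <<'E'
import numpy as np, cv2
from workcell import manip
from scipy.spatial.transform import Rotation as R
def rot(o):
    o=np.array(o)
    return o if o.shape==(3,3) else R.from_quat(o[[1,2,3,0]]).as_matrix()
def ray(p,uv):
    d=rot(p['orientation'])@np.linalg.inv(p['intrinsics'])@[uv[0],uv[1],1]
    return np.array(p['position']),d
def onz(p,uv,z):
    o,d=ray(p,uv); return o+d*(z-o[2])/d[2]
def proj(p,X):
    c=rot(p['orientation']).T@(np.array(X)-p['position']); c=np.array(p['intrinsics'])@c; return c[:2]/c[2]
def tri(a,ua,b,ub):
    (o1,d1),(o2,d2)=ray(a,ua),ray(b,ub); A=0;B=0
    for o,d in((o1,d1),(o2,d2)):
        d=d/np.linalg.norm(d);P=np.eye(3)-np.outer(d,d);A=A+P;B=B+P@o
    return np.linalg.solve(A,B)
E
python3 - <<'E'
from h import *
np.set_printoptions(precision=3,suppress=True)
P={}
for n in("top","side"):
    p=manip.capture(n);P[n]=p
    cv2.imwrite(f"pics/{n}0.png",p['img'][:,:,::-1])
    print(n,p['position'],rot(p['orientation'])[:,2])
    for l in("isolator_box","isolator","wheel_base","wheel_axis","tall_jar","beaker","bowl","brush","rib"):
        f=manip.find_in(l,p)[:2]
        print(l,[(np.round(x['uv']),round(x['confidence'],2),onz(p,x['uv'],.06)) for x in f])
E
```

```text
top [ 0.471 -0.048  1.291] [ 0.125 -0.    -0.992]
isolator_box [(array([229., 244.]), 0.81, array([0.522, 0.109, 0.06 ])), (array([327., 235.]), 0.27, array([ 0.55 , -0.185,  0.06 ]))]
isolator [(array([226., 251.]), 0.42, array([0.503, 0.12 , 0.06 ]))]
wheel_base [(array([326., 237.]), 0.62, array([ 0.542, -0.181,  0.06 ])), (array([365., 217.]), 0.5, array([ 0.604, -0.301,  0.06 ]))]
wheel_axis [(array([332., 235.]), 0.59, array([ 0.55 , -0.201,  0.06 ]))]
tall_jar [(array([361., 218.]), 0.55, array([ 0.601, -0.29 ,  0.06 ]))]
beaker [(array([108., 249.]), 0.89, array([0.511, 0.475, 0.06 ]))]
bowl [(array([451., 269.]), 0.86, array([ 0.447, -0.553,  0.06 ]))]
brush [(array([234., 174.]), 0.8, array([0.738, 0.098, 0.06 ])), (array([451., 269.]), 0.24, array([ 0.445, -0.554,  0.06 ]))]
rib [(array([314., 173.]), 0.84, array([ 0.739, -0.15 ,  0.06 ]))]
side [-0.157  0.889  0.951] [ 0.526 -0.638 -0.563]
isolator_box [(array([271., 250.]), 0.72, array([0.529, 0.099, 0.06 ])), (array([272., 260.]), 0.63, array([0.492, 0.136, 0.06 ]))]
isolator [(array([271., 247.]), 0.42, array([0.536, 0.089, 0.06 ]))]
wheel_base [(array([318., 210.]), 0.95, array([ 0.539, -0.191,  0.06 ]))]
wheel_axis [(array([317., 209.]), 0.91, array([ 0.547, -0.194,  0.06 ])), (array([221., 236.]), 0.59, array([0.714, 0.15 , 0.06 ]))]
tall_jar []
beaker [(array([186., 324.]), 0.86, array([0.513, 0.481, 0.06 ]))]
bowl []
brush [(array([222., 236.]), 0.83, array([0.711, 0.149, 0.06 ]))]
rib [(array([272., 207.]), 0.5, array([ 0.688, -0.096,  0.06 ]))]
```

View pics/top0.png

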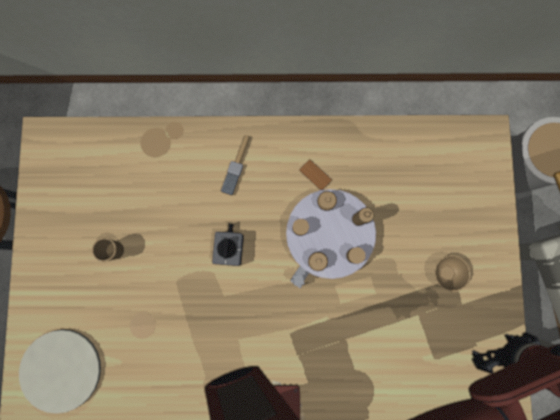

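View pics/side0.png

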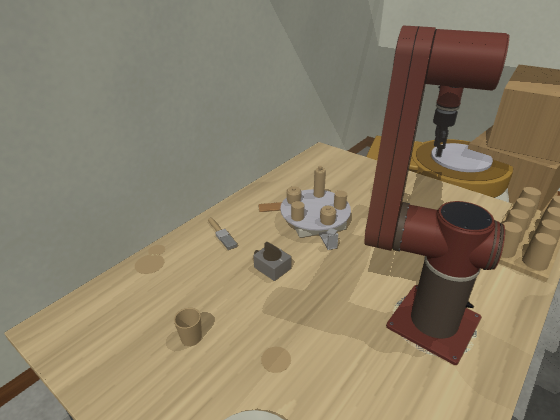

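The top picture shows the isolator at about (228,247), the disc at about (331,233), the pointer at about (300,278) and the tall jar at about (365,215). I'll zoom in on that area to measure it.

Run:
```python
from h import *
np.set_printoptions(precision=4,suppress=True)
p=manip.capture("top"); s=manip.capture("side")
a=cv2.resize(p['img'][190:295,205:385],None,fx=4.4,fy=4.4,interpolation=cv2.INTER_CUBIC)[:,:,::-1]
cv2.imwrite("pics/c1.png",a)
b=cv2.resize(s['img'][160:285,245:365],None,fx=4.8,fy=4.8,interpolation=cv2.INTER_CUBIC)[:,:,::-1]
cv2.imwrite("pics/c2.png",b)
# disc: bright bluish hull
hsv=cv2.cvtColor(p['img'],cv2.COLOR_RGB2HSV)
im=p['img'].astype(int)
m=((im[:,:,2]>=im[:,:,0]-2)&(im[:,:,2]>110)).astype(np.uint8); m[:, :280]=0;m[:,385:]=0;m[:185]=0;m[285:]=0
n,l,st,c=cv2.connectedComponentsWithStats(m);k=1+np.argmax(st[1:,4])
ys,xs=np.where(l==k)
W=np.array([onz(p,(x,y),.06)[:2] for x,y in zip(xs,ys)],np.float32)
print(st[k],cv2.minEnclosingCircle(W))
for lab in("tall_jar","isolator_box","isolator","isolator_grip"):
  for q,nm in((p,"top"),(s,"side")):
    o=manip.outline_of(lab,q)
    if o:
        r=o[0]['region'].astype(np.uint8);ys,xs=np.where(r)
        print(lab,nm,o[0]['confidence'],o[0]['uv'],r.sum(),xs.min(),xs.max(),ys.min(),ys.max(),cv2.minAreaRect(np.c_[xs,ys].astype(np.float32)))
```

```text
[ 287  190   89   95 4824] ((0.5345064401626587, -0.1802321970462799), 0.1602359116077423)
tall_jar top 0.55 [361.2, 216.9] 314 351 373 206 225 ((362.0000305175781, 215.50003051757812), (15.205260276794434, 22.807893753051758), 63.43495178222656)
tall_jar side 0.8 [317.8, 179.6] 325 313 325 167 196 ((319.0, 181.5), (29.0, 12.0), 90.0)
isolator_box top 0.57 [227.6, 247.4] 1055 212 243 223 265 ((227.73692321777344, 243.73538208007812), (30.286630630493164, 41.99080276489258), 3.1798300743103027)
isolator_box side 0.85 [271.6, 259.0] 949 254 290 242 280 ((271.19232177734375, 260.9615173339844), (37.99696350097656, 29.67646026611328), 33.690067291259766)
isolator side 0.72 [272.8, 248.2] 120 265 278 243 256 ((271.5000305175781, 249.50001525878906), (17.73696517944336, 8.062257766723633), 29.744882583618164)
isolator_grip top 0.54 [224.2, 244.9] 139 222 229 237 257 ((225.5, 247.0), (20.0, 7.0), 90.0)
isolator_grip side 0.69 [272.5, 250.3] 163 264 279 242 257 ((271.6153564453125, 249.076904296875), (18.30510711669922, 9.984603881835938), 33.690067291259766)
```

View pics/c1.png

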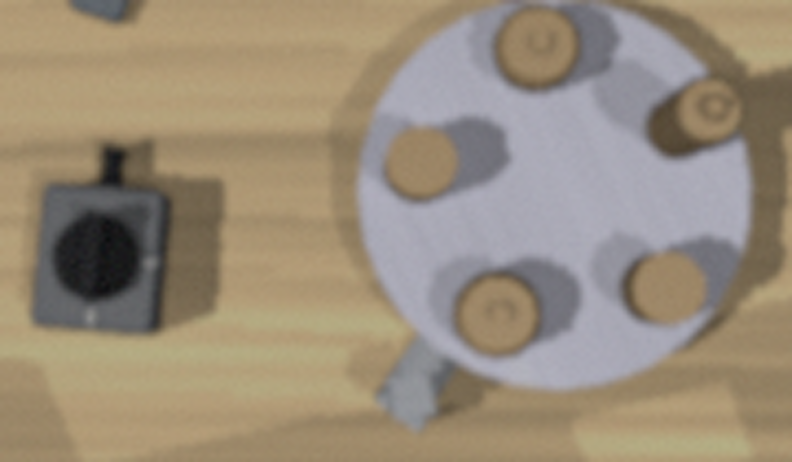

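View pics/c2.png

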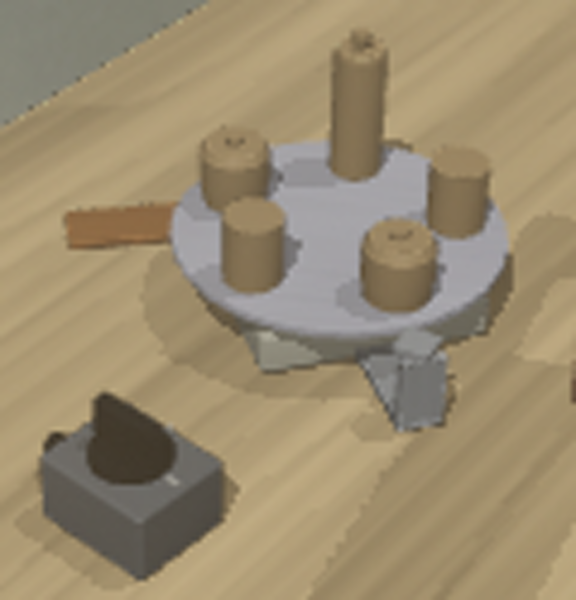

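The zoom shows the isolator handle lying along the box's long side, close to world x. The pointer is at lower left of the disc, around crop (412,390), and the tall jar's knob is at crop (712,106). Next I'll work out the numbers.

```bash
cat > meas.py <<'E'
from h import *
from scipy.optimize import least_squares
np.set_printoptions(precision=4,suppress=True)
p=manip.capture("top"); s=manip.capture("side")
im=p['img'].astype(int)
m=((im[:,:,2]>=im[:,:,0]-2)&(im[:,:,2]>100)).astype(np.uint8); m[:, :280]=0;m[:,385:]=0;m[:185]=0;m[295:]=0
ys,xs=np.where(m)
W=np.array([onz(p,(x,y),.06)[:2] for x,y in zip(xs,ys)])
# disc: fit circle r=.135 to radial extremes by angle
c=np.array([.555,-.195])
for _ in range(10):
    d=W-c; r=np.hypot(*d.T); a=np.arctan2(d[:,1],d[:,0]); B=[]
    for k in range(-36,36):
        sel=(abs(a-(k+.5)*np.pi/36)<np.pi/72)&(r<.15)
        if sel.any() and not(-2.6<k*np.pi/36<-0 and 0): B.append(W[sel][np.argmax(r[sel])])
    B=np.array(B); rr=lambda c:np.hypot(*(B-c).T)-.1345
    c=least_squares(rr,c,loss='soft_l1',f_scale=.002).x
print("disc centre",c,"res",np.std(rr(c)))
d=W-c;r=np.hypot(*d.T)
Wp=np.array([onz(p,(x,y),.074)[:2] for x,y in zip(xs,ys)])-c
sel=(r>.142)&(r<.2)
a=np.arctan2(Wp[sel][:,1],Wp[sel][:,0]); print("ptr",sel.sum(),Wp[sel].mean(0),np.arctan2(*Wp[sel].mean(0)[::-1]),np.histogram(a,8))
E
python3 - <<'E'
exec(open('meas.py').read())
kt=(712/4.4+205,106/4.4+190);ks=(362/4.8+245,40/4.8+160)
print("knob top@.19",onz(p,kt,.19),"tri",tri(p,kt,s,ks)); k=onz(p,kt,.188)[:2]-c; print("r,ang",np.hypot(*k),np.arctan2(k[1],k[0]))
for u in((45,185),(168,187),(158,330),(35,322)):print("box",onz(p,(u[0]/4.4+205,u[1]/4.4+190),.06))
print("disc",onz(p,(97/4.4+205,256/4.4+190),.07))
th=np.arctan2(*Wp[sel].mean(0)[::-1])
z=p['img'][245:295,280:350]; cv2.imwrite("pics/c3.png",cv2.resize(z,None,fx=10,fy=10,interpolation=cv2.INTER_CUBIC)[:,:,::-1])
print(rot(p['orientation']),p['intrinsics'][0])
E
```

```text
disc centre [ 0.5548 -0.1961] res 0.014113711885024274
ptr 158 [-0.1317  0.0981] 2.5013145306427784 (array([16, 23, 22, 23, 23, 22, 22,  7]), array([2.3985, 2.4256, 2.4527, 2.4799, 2.507 , 2.5341, 2.5612, 2.5884,
       2.6155]))
knob top@.19 [ 0.5974 -0.2802  0.19  ] tri [ 0.5977 -0.283   0.1793]
r,ang 0.09472250250993071 -1.1022317481345194
box [0.5598 0.1523 0.06  ]
box [0.5581 0.0678 0.06  ]
box [0.4608 0.0739 0.06  ]
box [0.4665 0.1576 0.06  ]
disc [0.5108 0.1147 0.07  ]
[[-0.0047 -0.9921  0.1254]
 [-1.      0.0047 -0.0004]
 [-0.0002 -0.1254 -0.9921]] [407.8873   0.     281.7183]
```

View pics/c3.png

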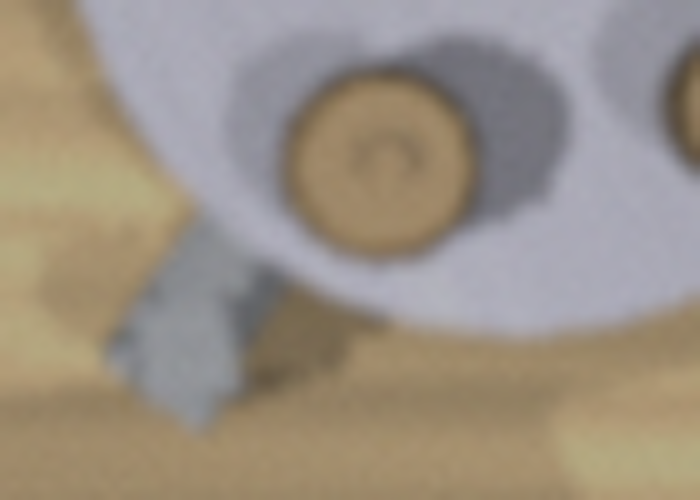

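Run:
```python
from h import *
np.set_printoptions(precision=4,suppress=True)
st=manip.get_state(); print(st['t'],st['q'],st['ee_pos'],rot(st['eef_rot']),st['grip_width'],sep='\n')
p=manip.capture("top"); s=manip.capture("side"); c=np.array([.5548,-.1961])
for u in((395,345),(418,330),(442,345),(420,357),(422,356)):
    w=onz(s,(u[0]/4.8+245,u[1]/4.8+160),.074)[:2]-c; print("head",w,np.hypot(*w),np.arctan2(w[1],w[0]))
for u in((110,365),(205,432),(157,398)):
    w=onz(p,(u[0]/10+280,u[1]/10+245),.074)[:2]-c; print("plate",w,np.hypot(*w),np.arctan2(w[1],w[0]))
# jar positions (lid centres in top crop at z~.12) for angle check
for u in((538,46),(422,161),(498,312),(667,286)):
    w=onz(p,(u[0]/4.4+205,u[1]/4.4+190),.115)[:2]; print("jar",w,w-c,np.hypot(*(w-c)),np.arctan2(*(w-c)[::-1]))
# disc edge in side view
print([proj(s,[c[0]+.135*np.cos(a),c[1]+.135*np.sin(a),.06]) for a in (0,1.57,3.14,4.71)])
o,d=ray(p,(97/4.4+205,256/4.4+190))
q=proj(s,[.511,.1135,.088]);print((q-[245,160])*4.8)
```

```text
1.6
[-1.2641  0.2204  1.5264 -0.      1.3947 -0.1261]
[ 0.2621 -0.5674  0.2313]
[[ 0.9078  0.4194 -0.    ]
 [ 0.4194 -0.9078 -0.    ]
 [-0.      0.     -1.    ]]
1.0011842466330874
head [-0.129  0.113] 0.17152631380878364 2.42202818542195
head [-0.1324  0.0877] 0.158796338604421 2.556199539460151
head [-0.1557  0.092 ] 0.18084114406034518 2.6077319610036005
head [-0.1508  0.1137] 0.18884252219334632 2.4957309520956454
head [-0.1513  0.1118] 0.18812575528674194 2.505233806996328
plate [-0.1427  0.1208] 0.18700394681996763 2.4392094799093487
plate [-0.1623  0.0931] 0.18706301657846522 2.620921665305262
plate [-0.1524  0.1071] 0.18622669356366442 2.5290834979795083
jar [ 0.6465 -0.1819] [0.0917 0.0142] 0.09282282680308002 0.15372644058790888
jar [ 0.5705 -0.1042] [0.0157 0.0919] 0.09320859266360058 1.4017414093960376
jar [ 0.4718 -0.1526] [-0.083   0.0435] 0.09372676991591278 2.6590433292682416
jar [ 0.4881 -0.263 ] [-0.0667 -0.0669] 0.09447793160814252 -2.3550690020541927
[array([287.4749, 195.8751]), array([293.8552, 224.2711]), array([345.5018, 220.6074]), array([334.3507, 192.8106])]
[130.6205 420.9712]
```

>>> {"method": "arm_command", "body": {
  "series": [
    [60,0,0,50,0,0,0],
    [60,40,100,50,0,0,-0.15],
    [60,250,680,60,0,0,-0.488],
    [60,250,680,60,0,0,-0.488],
    [60,250,680,60,0,0,-0.488],
    [60,250,680,60,0,0,-0.488],
    [60,250,680,60,0,0,-0.488],
    [60,250,680,60,0,0,-0.488],
    [60,250,680,60,0,0,-0.488],
    [60,250,680,60,0,0,-0.488]
  ],
  "squeeze": 60
}}

```text
t: 2.7
ee_pos: [0.4182, -0.1434, 0.2876]
eef_rot: [0.0, 1.0, -0.028, 0.001]
wrist_force: [0.3, -0.1, 0.3]
grip_width: 0.702
finger_force: 0.0
```

>>> {"method": "arm_command", "body": {
  "series": [
    [60,88,252,-10,0,0,0],
    [60,88,252,-10,0,0,0],
    [60,88,252,-10,0,0,0],
    [60,88,252,-10,0,0,0],
    [60,88,252,-10,0,0,0],
    [60,88,252,-10,0,0,0],
    [60,88,252,-10,0,0,0],
    [60,88,252,-10,0,0,0]
  ]
}}

```text
t: 3.5
ee_pos: [0.5057, 0.1067, 0.2771]
eef_rot: [0.0, 1.0, -0.027, -0.0]
wrist_force: [1.0, -0.3, 0.2]
grip_width: 0.706
finger_force: 0.0
```

```bash
cat > st.py <<'E'
from h import *
np.set_printoptions(precision=4,suppress=True)
st=manip.get_state();r=rot(st['eef_rot']);print(st['t'],st['ee_pos'],"yaw",np.arctan2(r[1,0],r[0,0]),"q",st['q'],"F",st['wrist_force'],"T",st['wrist_torque'],st['grip_width'],st['finger_force'])
E
python3 st.py
```

```text
3.5 [0.5057 0.1067 0.2771] yaw -0.05411577149047328 q [ 0.0556 -0.0679  1.746  -0.0005  1.464   1.6805] F [ 1.0308 -0.2627  0.1844] T [ 0.0438  0.0516 -0.0088] 0.7058466748336345 0.0
```

>>> {"method": "arm_command", "body": {
  "series": [
    [60,5,7,-50,0,0,0],
    [60,5,7,-100,0,0,0],
    [60,5,7,-130,0,0,0],
    [60,5,7,-160,0,0,0],
    [60,5,7,-180,0,0,0],
    [60,5,7,-180,0,0,0]
  ]
}}

```text
t: 4.1
ee_pos: [0.5082, 0.1119, 0.0942]
eef_rot: [0.0, 1.0, -0.029, -0.003]
wrist_force: [-1.0, 0.5, -0.1]
grip_width: 0.7
finger_force: 0.0
```

```bash
python3 st.py
python3 - <<'E'
from h import *
s=manip.capture("side");p=manip.capture("top")
a=cv2.resize(s['img'][195:295,220:330],None,fx=5,fy=5,interpolation=cv2.INTER_CUBIC)[:,:,::-1]
b=cv2.resize(p['img'][195:295,200:250],None,fx=5,fy=5,interpolation=cv2.INTER_CUBIC)[:,:,::-1]
cv2.imwrite("pics/c4.png",np.hstack([a,b]))
E
```

```text
4.1 [0.5082 0.1119 0.0942] yaw -0.057453462347603 q [ 0.0653  0.1215  1.9124 -0.0004  1.1139  1.6937] F [-0.9858  0.5233 -0.1132] T [ 0.0411  0.0448 -0.034 ] 0.6997172477701746 0.0
```

View pics/c4.png

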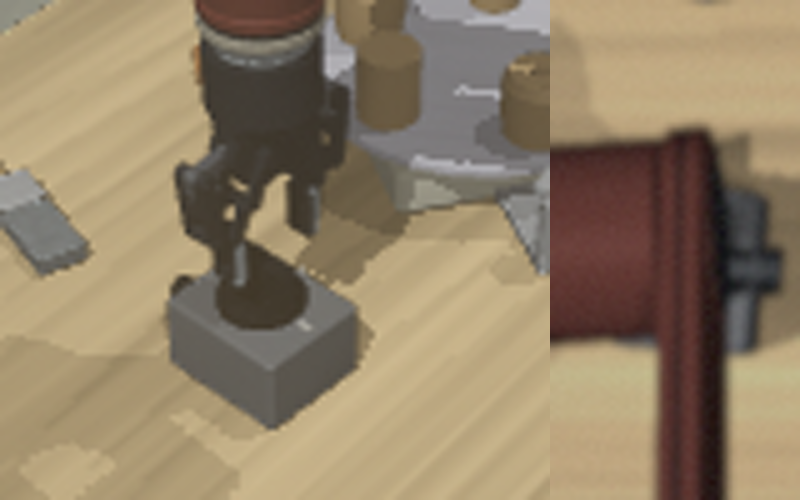

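The fingers straddle the handle, with its bar between them at about crop (262,270). I'll go down and close.

>>> {"method": "arm_command", "body": {
  "series": [
    [60,2,1,-10,0,0,0],
    [60,2,1,-19,0,0,0],
    [60,2,1,-19,0,0,0],
    [5,2,1,-19,0,0,0],
    [5,2,1,-19,0,0,0],
    [5,2,1,-19,0,0,0],
    [5,2,1,-19,0,0,0],
    [5,2,1,-19,0,0,0],
    [5,2,1,-19,0,0,0],
    [5,2,1,-19,0,0,0]
  ],
  "squeeze": 60
}}

```text
t: 5.2
ee_pos: [0.5132, 0.1149, 0.0788]
eef_rot: [-0.0, 1.0, -0.028, 0.0]
wrist_force: [-1.8, 1.2, 5.4]
grip_width: 0.148
finger_force: 59.8
```

```bash
python3 st.py
```

```text
5.2 [0.5132 0.1149 0.0788] yaw -0.05520114729147125 q [0.0701 0.1514 1.9123 0.0002 1.0772 1.696 ] F [-1.7844  1.2026  5.4408] T [ 0.1308  0.2748 -0.0065] 0.1483712369979444 59.841238260269165
```

>>> {"method": "arm_command", "body": {
  "series": [
    [5,0,0,2,0,0,0.1],
    [5,0,0,3,0,0,0.2],
    [5,0,0,3,0,0,0.34],
    [5,0,0,3,0,0,0.48],
    [5,0,0,3,0,0,0.62],
    [5,0,0,3,0,0,0.76],
    [5,0,0,3,0,0,0.9]
  ]
}}

```text
t: 5.9
ee_pos: [0.5128, 0.1154, 0.079]
eef_rot: [-0.001, 0.911, 0.412, 0.001]
wrist_force: [7.5, 4.3, -16.6]
grip_width: 0.146
finger_force: 59.2
```

```bash
python3 st.py
```

```text
5.9 [0.5128 0.1154 0.079 ] yaw 0.8500213654176488 q [0.0703 0.1505 1.9129 0.0017 1.0776 0.7903] F [  7.4883   4.3147 -16.6022] T [ 0.7221 -1.3668 -0.1056] 0.14613817958884037 59.173505902290344
```

>>> {"method": "arm_command", "body": {
  "series": [
    [5,0,0,-2,0,0,0.14],
    [5,0,0,-2,0,0,0.28],
    [5,0,0,-2,0,0,0.4],
    [5,0,0,-2,0,0,0.5],
    [5,0,0,-2,0,0,0.58],
    [5,0,0,-2,0,0,0.64],
    [5,0,0,-2,0,0,0.68],
    [5,0,0,-2,0,0,0.68]
  ]
}}

```text
t: 6.7
ee_pos: [0.5125, 0.1156, 0.0788]
eef_rot: [-0.001, 0.724, 0.69, 0.0]
wrist_force: [-1.0, 5.3, -0.2]
grip_width: 0.151
finger_force: 63.2
```

```bash
python3 st.py
```

```text
6.7 [0.5125 0.1156 0.0788] yaw 1.5238178333576495 q [0.0705 0.1508 1.9128 0.0021 1.0786 0.1165] F [-1.0398  5.3469 -0.2146] T [ 0.8392  0.1239 -0.692 ] 0.1506331618622449 63.24065566062927
```

>>> {"method": "arm_command", "body": {
  "series": [
    [5,0,0,0,0,0,0.03],
    [5,0,0,0,0,0,0.06],
    [5,0,0,0,0,0,0.06]
  ]
}}

```text
t: 7.0
ee_pos: [0.5125, 0.1156, 0.0789]
eef_rot: [-0.001, 0.703, 0.711, 0.0]
wrist_force: [-0.8, 6.0, 0.0]
grip_width: 0.152
finger_force: 79.3
```

```bash
python3 st.py
```

```text
7.0 [0.5125 0.1156 0.0789] yaw 1.5812851085708284 q [0.0702 0.1508 1.9127 0.0027 1.0788 0.0584] F [-0.7683  5.9745  0.0409] T [ 0.891   0.139  -1.5824] 0.1524705878812954 79.3017906602472
```

The handle is on its stop: the resisting torque has risen to 1.6 N m, far above friction. I'll release and lift.

>>> {"method": "arm_command", "body": {
  "series": [
    [5,0,0,0,0,0,-0.03],
    [60,0,0,0,0,0,-0.03],
    [60,0,0,0,0,0,-0.03],
    [60,0,0,0,0,0,-0.03],
    [60,0,0,40,0,0,-0.03],
    [60,0,0,90,0,0,-0.03],
    [60,0,0,140,0,0,-0.03],
    [60,0,0,190,0,0,-0.03],
    [60,0,-50,200,0,0,0],
    [60,40,-100,200,0,0,0.1]
  ]
}}

```text
t: 8.0
ee_pos: [0.544, 0.0259, 0.2839]
eef_rot: [0.003, 0.664, 0.748, 0.002]
wrist_force: [0.5, 0.2, 0.6]
grip_width: 0.701
finger_force: 0.0
```

```bash
python3 st.py
python3 - <<'E'
from h import *
s=manip.capture("side")
a=cv2.resize(s['img'][160:285,245:365],None,fx=4.8,fy=4.8,interpolation=cv2.INTER_CUBIC)[:,:,::-1]
cv2.imwrite("pics/c5.png",a)
E
```

```text
8.0 [0.544  0.0259 0.2839] yaw 1.6904596805390446 q [-0.0967 -0.0084  1.6756 -0.0008  1.4676 -0.2163] F [0.4747 0.1655 0.6425] T [-0.0034  0.0299  0.025 ] 0.7006723167893721 0.0
```

View pics/c5.png

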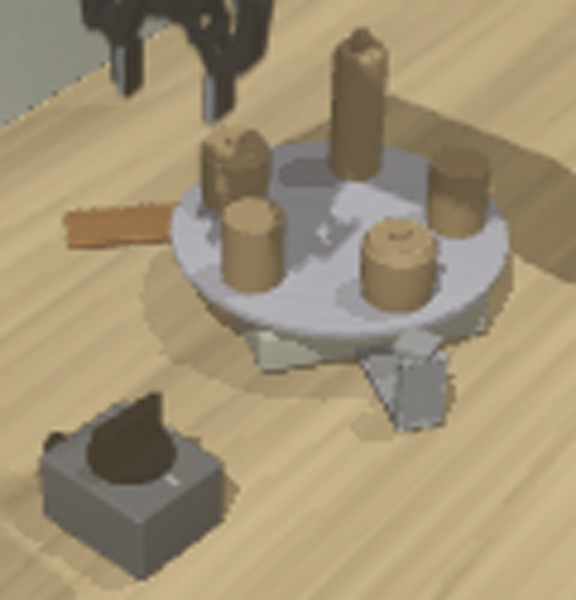

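The handle now lies across the box, so the turntable is off, and it hasn't moved. On to the tall jar.

>>> {"method": "arm_command", "body": {
  "series": [
    [80,53,-307,5,0,0,0.34],
    [80,53,-307,5,0,0,0.34],
    [80,53,-307,5,0,0,0.34],
    [80,53,-307,5,0,0,0.34],
    [80,53,-307,5,0,0,0.34],
    [80,53,-307,5,0,0,0.34],
    [80,53,-307,5,0,0,0.34],
    [80,53,-307,5,0,0,0.34],
    [80,53,-307,5,0,0,0.34]
  ]
}}

```text
t: 8.95
ee_pos: [0.5965, -0.2807, 0.2835]
eef_rot: [-0.001, 0.53, 0.848, 0.0]
wrist_force: [0.6, 0.7, -0.6]
grip_width: 0.934
finger_force: 0.0
```

```bash
python3 st.py
```

```text
8.95 [ 0.5965 -0.2807  0.2835] yaw 2.0237031260920677 q [-0.5594  0.2759  1.3634  0.0002  1.5036 -1.0123] F [ 0.6018  0.6669 -0.6092] T [-0.0183  0.0251  0.0209] 0.9337428162893064 0.0
```

Now down to z = 0.136 and close gently.

>>> {"method": "arm_command", "body": {
  "series": [
    [80,1,0,-50,0,0,0.01],
    [80,1,0,-90,0,0,0.01],
    [80,1,0,-120,0,0,0.01],
    [80,1,0,-147,0,0,0.01],
    [80,1,0,-147,0,0,0.01],
    [30,1,0,-147,0,0,0.01],
    [30,1,0,-147,0,0,0.01],
    [30,1,0,-147,0,0,0.01],
    [30,1,0,-147,0,0,0.01],
    [30,1,0,-147,0,0,0.01]
  ],
  "squeeze": 40
}}

```text
t: 9.95
ee_pos: [0.5989, -0.2812, 0.1404]
eef_rot: [0.002, 0.525, 0.851, -0.0]
wrist_force: [-2.3, 1.6, 5.3]
grip_width: 0.501
finger_force: 41.4
```

```bash
python3 st.py;  python3 - <<'E'
from h import *
c=np.array([.5548,-.1961]);t0=-1.105
n=10
for d in (-.14,): print()
e=np.array(manip.get_state()['ee_pos'][:2]);v=e-c;print(np.hypot(*v),np.arctan2(v[1],v[0]))
for i in range(1,24):
    a=-min(i*.12,2.653)
    print(i,round(a,3),np.round(1000*(.095*np.array([np.cos(t0+a)-np.cos(t0),np.sin(t0+a)-np.sin(t0)]))))
E
```

```text
9.95 [ 0.5989 -0.2812  0.1404] yaw 2.035174053315402 q [-0.5579  0.3762  1.5097 -0.0001  1.2519 -1.0223] F [-2.3214  1.5782  5.3048] T [0.1609 0.4892 0.1664] 0.5014801887022218 41.42216263571754

0.09584020748909848 -1.0921539786476533
1 -0.12 [-10.  -4.]
2 -0.24 [-21.  -8.]
3 -0.36 [-33. -10.]
4 -0.48 [-44. -10.]
5 -0.6 [-55.  -9.]
6 -0.72 [-67.  -7.]
7 -0.84 [-77.  -4.]
8 -0.96 [-88.   1.]
9 -1.08 [-97.   7.]
10 -1.2 [-106.   14.]
11 -1.32 [-114.   22.]
12 -1.44 [-121.   32.]
13 -1.56 [-127.   41.]
14 -1.68 [-132.   52.]
15 -1.8 [-135.   63.]
16 -1.92 [-137.   74.]
17 -2.04 [-138.   85.]
18 -2.16 [-137.   97.]
19 -2.28 [-135.  108.]
20 -2.4 [-131.  119.]
21 -2.52 [-127.  129.]
22 -2.64 [-121.  139.]
23 -2.653 [-120.  140.]
```

>>> {"method": "arm_command", "body": {
  "series": [
    [30,-10,-4,0,0,0,-0.12],
    [30,-21,-8,0,0,0,-0.24],
    [30,-33,-10,0,0,0,-0.36],
    [30,-44,-10,0,0,0,-0.48],
    [30,-55,-9,0,0,0,-0.6],
    [30,-67,-7,0,0,0,-0.72],
    [30,-77,-4,0,0,0,-0.84]
  ],
  "squeeze": 50
}}

```text
t: 10.65
ee_pos: [0.5227, -0.2847, 0.1405]
eef_rot: [0.002, 0.828, 0.56, 0.002]
wrist_force: [3.8, 5.4, 6.8]
grip_width: 0.503
finger_force: 53.5
```

```bash
python3 st.py
```

```text
10.65 [ 0.5227 -0.2847  0.1405] yaw 1.1892290071829519 q [-0.6325  0.2254  1.6972  0.0027  1.2136 -0.2519] F [3.7812 5.41   6.8471] T [ 1.1616  0.0661 -0.0482] 0.5026917946592582 53.455244125798345
```

>>> {"method": "arm_command", "body": {
  "series": [
    [30,-11,5,0,0,0,-0.12],
    [30,-20,11,0,0,0,-0.24],
    [30,-29,18,0,0,0,-0.36],
    [30,-37,26,0,0,0,-0.48],
    [30,-44,36,0,0,0,-0.6],
    [30,-50,45,0,0,0,-0.72],
    [30,-55,56,0,0,0,-0.84],
    [30,-58,67,0,0,0,-0.96]
  ]
}}

```text
t: 11.45
ee_pos: [0.4667, -0.2191, 0.1405]
eef_rot: [0.003, 0.994, 0.114, 0.005]
wrist_force: [12.4, -4.2, -1.5]
grip_width: 0.503
finger_force: 52.7
```

```bash
python3 st.py
```

```text
11.45 [ 0.4667 -0.2191  0.1405] yaw 0.22772935397967303 q [-0.5935  0.0354  1.9077  0.0024  1.1873  0.7487] F [12.405  -4.2377 -1.4579] T [ 0.0358 -1.5505 -0.5956] 0.503385858036499 52.678907881490886
```

>>> {"method": "arm_command", "body": {
  "series": [
    [30,-4,11,0,0,0,-0.12],
    [30,-6,22,0,0,0,-0.24],
    [30,-5,35,0,0,0,-0.36],
    [30,-3,46,0,0,0,-0.48],
    [30,1,57,0,0,0,-0.6],
    [30,5,67,0,0,0,-0.72],
    [30,11,77,0,0,0,-0.85],
    [30,11,77,0,0,0,-0.85],
    [30,11,77,0,0,0,-0.85]
  ]
}}

```text
t: 12.35
ee_pos: [0.4814, -0.1444, 0.1406]
eef_rot: [0.002, 0.953, -0.302, 0.01]
wrist_force: [26.0, -11.7, -15.1]
grip_width: 0.501
finger_force: 54.7
```

```bash
python3 st.py
python3 - <<'E'
exec(open('meas.py').read())
e=np.array(manip.get_state()['ee_pos'][:2]);v=e-c;print("tcp r,ang",np.hypot(*v),np.arctan2(v[1],v[0]))
v=e-[.5548,-.1961];print(np.hypot(*v),np.arctan2(v[1],v[0]))
a=cv2.resize(p['img'][180:300,270:385],None,fx=4.5,fy=4.5,interpolation=cv2.INTER_CUBIC)[:,:,::-1]
b=cv2.resize(s['img'][130:250,275:365],None,fx=4.5,fy=4.5,interpolation=cv2.INTER_CUBIC)[:,:,::-1]
cv2.imwrite("pics/c6.png",cv2.resize(np.hstack([a,b]),None,fx=.85,fy=.85))
E
```

```text
12.35 [ 0.4814 -0.1444  0.1406] yaw -0.6144216098939409 q [-0.4482 -0.0036  1.9471 -0.0006  1.1774  1.7373] F [ 25.9861 -11.66   -15.1259] T [-1.9435 -3.544   0.494 ] 0.5010256261659961 54.66303468681872
disc centre [ 0.5554 -0.1961] res 0.04861601914463254
ptr 97 [-0.1344  0.0927] 2.5379307179034774 (array([ 6,  9, 13, 14, 15, 15, 13, 12]), array([2.4597, 2.4776, 2.4954, 2.5132, 2.5311, 2.5489, 2.5667, 2.5846,
       2.6024]))
tcp r,ang 0.09027755964637288 2.5328006410883854
0.0897662401111736 2.528728913389096
```

View pics/c6.png

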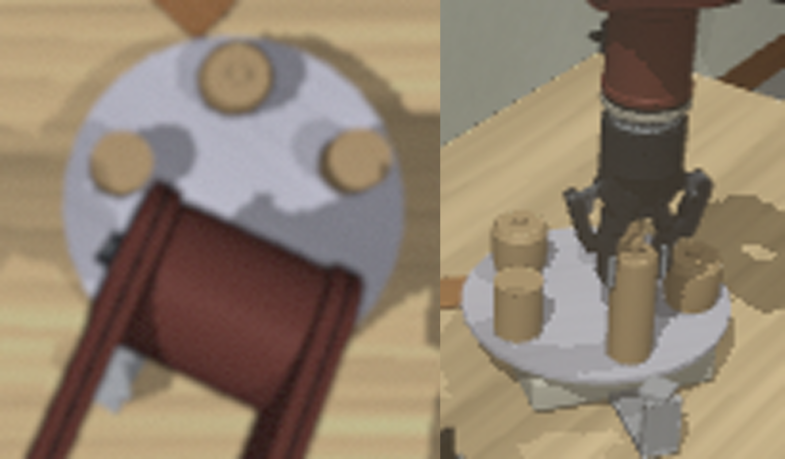

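The tall jar now stands at the pointer. I'll check its exact angle from the three short jars visible in the top crop at about (237,77), (121,162) and (357,161), and from the side view.

Run:
```python
from h import *
np.set_printoptions(precision=4,suppress=True)
p=manip.capture("top");s=manip.capture("side")
c=np.array([.5548,-.1961]);b=p['img']
# jar tops by hue: clay pixels, per-jar circle fit
hsv=cv2.cvtColor(b,cv2.COLOR_RGB2HSV)
for u in((237,77),(121,162),(357,161)):
    px=np.array([270+u[0]/3.825,180+u[1]/3.825])
    x0,y0=np.round(px).astype(int); w=b[y0-14:y0+15,x0-14:x0+15].astype(int)
    m=((w[:,:,0]-w[:,:,2]>25)&(w[:,:,0]>110)).astype(np.uint8)
    n,l,stt,ce=cv2.connectedComponentsWithStats(m);k=l[14,14]
    q=ce[k]+[x0-14,y0-14]
    for name,z in(("eye",px),("blob",q)):
        v=onz(p,z,.115)[:2]-c; a=np.arctan2(v[1],v[0])
        print(name,z,stt[k,4],np.hypot(*v),a,"tall=",[round((a+j*2*np.pi/5)%(2*np.pi),3) for j in range(5) if abs((a+j*2*np.pi/5)%(2*np.pi)-2.53)<.5])
# predicted jar base/axis line vs pointer in side view
for th in(2.45,2.5,2.53,2.56,2.6):
    d=np.array([np.cos(th),np.sin(th)])
    print(th,[((proj(s,[*(c+r*d),z])-[275,130])*3.825).round(0) for r,z in((.095,.06),(.095,.175),(.095,.19),(.151,.074),(.183,.074))])
o=manip.outline_of("tall_jar",s)
if o:
    ys,xs=np.where(o[0]['region']);print(o[0]['confidence'],xs.min(),xs.max(),ys.min(),ys.max())
```

```text
eye [331.9608 200.1307] 273 0.09261984498924423 0.0056889334487890296 tall= [np.float64(2.519)]
blob [331.0733 199.7802] 273 0.09371483301033047 0.03302167288680818 tall= [np.float64(2.546)]
eye [301.634  222.3529] 209 0.09391498791831034 1.2682946972625762 tall= [np.float64(2.525)]
blob [301.3349 222.1818] 209 0.09488626104366729 1.2659503650634418 tall= [np.float64(2.523)]
eye [363.3333 222.0915] 341 0.09329731925375048 -1.267102337826371 tall= [np.float64(2.503)]
blob [367.6716 219.8006] 341 0.10748697144257217 -1.2439748475713603 tall= [np.float64(2.526)]
2.45 [array([181., 352.]), array([187., 251.]), array([188., 237.]), array([199., 376.]), array([209., 397.])]
2.5 [array([185., 352.]), array([192., 250.]), array([193., 237.]), array([206., 374.]), array([219., 395.])]
2.53 [array([188., 351.]), array([195., 250.]), array([196., 236.]), array([211., 374.]), array([224., 394.])]
2.56 [array([191., 351.]), array([198., 249.]), array([198., 236.]), array([216., 373.]), array([230., 393.])]
2.6 [array([195., 350.]), array([201., 249.]), array([202., 235.]), array([221., 371.]), array([237., 391.])]
0.75 318 331 191 224
```

The jar stands at about 2.525 rad and the pointer at about 2.525, so they are aligned to within about 1°. I'll ease off the radial load and firm up the grip.

>>> {"method": "arm_command", "body": {
  "series": [
    [30,2,-1,-1,0,0,0],
    [30,4,-2,-2,0,0,0],
    [30,5,-3,-3,0,0,0],
    [30,5,-3,-3,0,0,0],
    [30,5,-3,-3,0,0,0],
    [30,5,-3,-3,0,0,0]
  ],
  "squeeze": 70
}}

```text
t: 13.2
ee_pos: [0.4817, -0.1441, 0.1405]
eef_rot: [-0.0, 0.953, -0.302, 0.004]
wrist_force: [-7.6, 7.3, 28.0]
grip_width: 0.489
finger_force: 75.3
```

```bash
python3 st.py
python3 - <<'E'
from h import *
s=manip.capture("side");p=manip.capture("top")
b=cv2.resize(s['img'][185:255,280:370],None,fx=8,fy=8,interpolation=cv2.INTER_CUBIC)[:,:,::-1]
cv2.imwrite("pics/c7.png",b)
c=np.array([.5548,-.1961])
for th in(2.47,2.5,2.53,2.56):
    d=np.array([np.cos(th),np.sin(th)])
    print(th,[((proj(s,[*(c+r*d),z])-[280,185])*8).round(0) for r,z in((.095,.06),(.095,.175),(.135,.06),(.151,.074),(.188,.074))])
E
```

```text
13.2 [ 0.4817 -0.1441  0.1405] yaw -0.6145334264168147 q [-0.4484  0.0078  1.9359  0.0012  1.191   1.7365] F [-7.598   7.2972 27.9556] T [0.9207 1.545  0.0896] 0.48881820909438956 75.32416144385934
2.47 [array([342., 296.]), array([355.,  85.]), array([369., 348.]), array([382., 345.]), array([409., 396.])]
2.5 [array([348., 295.]), array([361.,  84.]), array([377., 347.]), array([392., 343.]), array([421., 394.])]
2.53 [array([353., 294.]), array([367.,  83.]), array([386., 345.]), array([401., 341.]), array([433., 391.])]
2.56 [array([359., 293.]), array([373.,  82.]), array([394., 344.]), array([411., 340.]), array([445., 389.])]
```

View pics/c7.png

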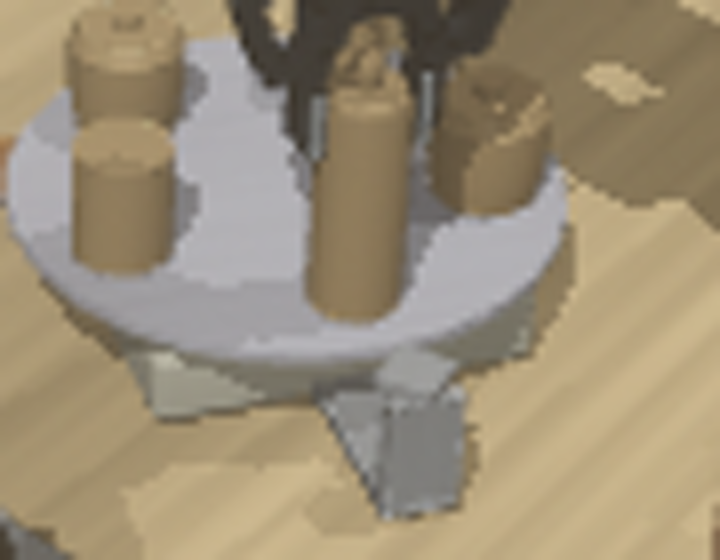

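The side view shows the jar's base at about (355,297) and the pointer's tip at about (398,345). Both match the 2.52–2.53 rad line. One last easing of the vertical load, then I hand in.

>>> {"method": "arm_command", "body": {
  "series": [
    [30,-1,1,1,0,0,0],
    [30,-1,1,2,0,0,0],
    [30,-1,1,2,0,0,0],
    [30,-1,1,2,0,0,0]
  ]
}}

```text
t: 13.7
ee_pos: [0.4816, -0.1441, 0.1406]
eef_rot: [0.001, 0.953, -0.303, 0.005]
wrist_force: [4.9, 0.9, 7.5]
grip_width: 0.495
finger_force: 73.3
```

```bash
python3 st.py; python3 -c "
from workcell import manip
f=manip.get_state()['wrist_force']
print(manip.close_job() if max(abs(x) for x in f)<30 else 'not closed')"
```

```text
13.7 [ 0.4816 -0.1441  0.1406] yaw -0.6146884488314243 q [-0.448   0.005   1.9385  0.0004  1.1879  1.7373] F [4.856  0.9311 7.5106] T [-0.1408 -0.2971  0.242 ] 0.4950039444711226 73.25505495071411
the job is handed in; nothing more can be done
None
```

The isolator was turned off to its stop first, then the turntable was turned until the tall jar lined up with the pointer (within about 1° by camera); the job is handed in at 13.7 s with the jar still gripped at about 73 N.

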